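# Plug in the battery and raise the inspection light at the finds table

### The arm

A 7-joint arm with a two-finger parallel gripper is mounted at the origin on the work surface. World frame = base frame: x ahead of the robot, y to its left, z up, the work surface at z = 0. Lengths are in m, angles in rad, forces in N, time in s.
With the tool pointing down it reaches from about 0.425 to 0.875 m from the base axis. Payload 8.4 kg.
Tool frame: the origin (TCP) lies midway between the tips of the shut fingers; the grasp point (between the pads) lies 19 mm behind it (bot.grasp_offset is the distance from the TCP to the grasp point, in m); z points along the fingers, y is the direction in which the jaws open and shut (so a half turn about z gives the same grasp; the last joint's range is limited). The gripper opens to 85 mm and grips with 20 to 120 N. Pads are 22 mm wide; open, the fingers measure 114 mm over their backs; the gripper's body (76 mm by 85 mm) begins 54 mm behind the grasp point. The pads swing forward as they close: fully open they stand 13 mm farther back than shut.
Start: joints at [-1.404, 0.333, 0.04, 1.465, -0.013, 1.343, -0.059], TCP at [0.171, 0.627, 0.231] pointing down, gripper open.
Joint ranges: [-2.58, 2.58], [-0.38, 2.09], [-1.3, 1.39], [0.25, 2.4], [-1.5, 4.64], [0.08, 2.09], [-2.65, 2.65]. Speed limits (rad/s): [2.22, 2.22, 2.79, 2.79, 3.14, 3.14, 3.14].

### API

Orientations are given as a rotation vector (axis times angle).
In Python, from cell import bot gives the robot as it stands. The module is installed in compiled form; this text tells all that it offers.
- The arm moves only by the tool step_arm, never from a script. Its argument "increments" is text: rows parted by semicolons, each of 7 numbers parted by spaces: the opening in per cent of the stroke, from 0 (shut) to 100 (fully open), then the shift along the tool's x, y, z in mm, then the turn, a rotation vector about the tool's x, y, z in rad. In form: jaw tx ty tz wx wy wz; .... A call has 1 to 5 rows; each row is the pose to reach, as a shift and turn from the pose commanded when the call began, along the tool's axes at that moment; what a row does not reach only later rows make up. A row lasts 1/12 s, in which the tool goes at most 41.7 mm and 7.16 degrees, less where a joint would pass 70% of its speed; a pose out of reach is approached as far as the arm can. A call with a gripper value outside its range is refused whole. The fingers move at their own pace and stop on an object; "grip_force" is the grip in N (left out, the last holds). Time passes only in rows, so rows that repeat a pose let the fingers close. It gives the time, the measured TCP pose, the force and the opening at its end, in the units of the state.
- bot.sense(): the state, without advancing time (a new reading comes with each control period).
- bot.camera(name): name is "scene" or "top" or "wrist"; returns (picture, depth): 384x512x3 uint8, red, green, blue; 384x512 float32, m along the optical axis (not along the pixel's ray), 0 where there is no reading.
- bot.camera_params(name): a dict with "fx", "fy", "cx", "cy" (pixels), "R" (3x3) and "t" (3): a world point X has camera coordinates R X + t; the wrist camera has in their place "T_tool_cam" (4x4, takes a point from camera to tool coordinates, whose origin is the TCP and whose axes are the flange's). Camera axes: x right, y down, z forward; pixel columns grow to the right and rows downward; lengths in m; the calibration is good to about 2 mm. A picture is of the moment at which its call begins: read the wrist's pose just before it. camera_params takes no time and is no camera call.
- bot.finish_job(): hands the job in, once; it reports no verdict.
The state is a dict: "time": time; "joints": joint angles; "joint_vel": joint speeds; "joint_efforts": joint torques, N m; "tool_pos": TCP position; "eef_rot": TCP orientation; "ft_force": force on the tool from outside, world axes, zero at the start; "torque": the same for the moment, N m; "opening": opening from 0.0 (shut) to 1.0 (fully open).
Only numpy, scipy, OpenCV 4.12 (cv2) and the standard library are available. Lean on these libraries where they do the work, as an engineer would, in place of code of your own. Each camera call takes 0.05 s, during which the arm holds its last target. There are 200 camera calls.

### The job

Get the cordless inspection light on the finds table ready: plug the loose battery pack fully home into the socket in the light's base, its shoulder flush on the base, and let go of it. Then draw the light head with its rod straight up out of the column, without forcing the rod sideways in its bore, until the groove round the rod is level with the top of the clamp collar, and finish while still holding it there, because the clamp is loose and I will tighten it. Leave the other things on the table where they are.

Things in the scene. Friction and masses are not known exactly. Their poses are not given: they have to be found in the camera images.
- stand: Heavy base and column, fixed. Grey block 150 (x) x 280 (y) x 45 mm high. Near its -y end a round column (28 mm across, flange 52 mm at its foot) topped by a dark clamp collar (36 mm across, 28 mm high, top 170 mm above the table), its clamp screw reaching 47 mm to -x of the axis; near its +y end the battery socket. Origin: centre of the underside, on the table; z up. Yaw within 0.35 rad.
- stand_collar (a point): Centre of the clamp collar's top, on the bore's axis, 170 mm above the table, 85 mm to -y of the base's centre. The bore is upright, 18 mm across, 125 mm deep; the rod in it is 16 mm thick. The clamp is loose: the rod slides freely and drops back if let go.
- stand_socket (a point): Centre of the mouth of the rectangular battery socket in the base's top face, 45 mm above the table, 85 mm to +y of the base's centre. Opening 58.5 mm along the stand's x by 38.5 mm along its y, 31 mm deep, same axes as the stand.
- battery: Battery pack standing on its stem, 82 mm tall, 0.3 to 0.5 kg. Plug stem 56 (x) x 36 (y) x 30 mm to the shoulder, foot rounded; above it a grey body 66 (x) x 44 (y) x 52 mm: grip across y. Origin: centre of the stem's underside; z up. Goes in either way round, its x along the stand's x; fully home the shoulder lies on the base and the origin is 30 mm below the socket's mouth. Yaw within 0.6 rad.
- light: Light head on its rod, one piece, 0.35 to 0.6 kg. Steel rod 16 x 120 mm upright in the bore; on it a black hub 50 (x) x 36 (y) x 45 mm high, centred on the rod: grip from above across y. An LED bar, 30 mm wide, 18 mm high, runs along x through the hub's lower part, from -68 to +112 mm. Origin: centre of the rod's lower end; z up. It starts resting on the collar, turned up to 0.3 rad from the stand.
- light_hub (a point): Centre of the hub's top face, on the rod's axis, 45 mm above the hub's underside (165 mm above the rod's lower end).
- light_groove (a point): Centre of the rod at the dark groove turned round it, 3 mm wide, 60 mm below the hub's underside; hidden in the bore at the start, so the head has to rise 60 mm to bring it level with the collar's top.
- flask: Drinking flask, 68 mm across, 208 mm tall; leave alone. Origin: centre of its underside.
- marker: Marker pen lying flat, 136 mm long, 13 mm thick; leave alone. Origin: under its middle; x along the pen.
- carton: Small closed cardboard finds box 104 x 79 x 34 mm; leave alone. Origin: centre of its underside.
- tray: Shallow open cardboard tray of bone finds, 130 x 220 x 30 mm, fixed beyond the light. Origin: centre of its underside.

How it is judged:
On the way:
1. battery pack fully home in the socket and let go, the light still down (z of battery in the frame of stand_socket below -0.027 m and horizontal distance between battery and stand_socket below 0.004 m and angle between battery's own z axis and vertical below 0.06 rad and contact force between the fingers and battery below 0.2 N and z of light_groove in the frame of stand_collar below -0.05 m), for 0.2 s.
At the end, for the whole second after the job is handed in: The battery pack is home (its origin at least 27 mm below the socket's mouth, within 4 mm of its centre, upright) and let go; the groove on the rod is within 6 mm of the collar's top, the rod is upright in the bore, still, held by the fingers, and presses on the column with less than 15 N (z of battery in the frame of stand_socket below -0.027 m and horizontal distance between battery and stand_socket below 0.004 m and angle between battery's own z axis and vertical below 0.06 rad and contact force between the fingers and battery below 0.2 N and z of light_groove in the frame of stand_collar between -0.006 and 0.006 m and horizontal distance between light_groove and stand_collar below 0.004 m and angle between light's own z axis and vertical below 0.05 rad and linear speed of light below 0.01 m/s and contact force between the fingers and light above 2 N and contact force between light and stand below 15 N); the arm keeps its last pose, push and grip.
It fails at once if the rod is forced in its bore: light and stand press on each other with more than 40 N (contact force between light and stand above 40 N).
It fails at once if a bystander is moved more than 30 mm (distance of any of flask, marker, carton from where it was at the start of the episode above 0.03 m).
It also fails if it takes over 54 s, if anything falls off the work surface, if the arm or the gripper's body presses on something with over 40 N, if the wrist force passes 120 N, or if a joint passes its speed limit or range.

## Working session

There is one attempt and no reset: what is moved stays moved. The work goes in short steps, Python scripts to look and compute and a tool call to move; the robot and the scene stay as the last step left them, time stands still between calls to the robot, and variables do not carry over. Pictures are saved under pics/ and viewed, about 8 in all and at most 12, crops included, and the job is handed in when it is done.

Besides the shell and the picture viewer there is one more tool, called after "Request:" as a command line: name --argument value ..., lists and objects as JSON in quotes. step_arm: Moves the arm, as the interface text tells. Its arguments: {"type":"object","properties":{"increments":{"type":"string"},"grip_force":{"type":"number"}},"required":["increments"]}

```bash
mkdir -p pics
cat > h.py <<'E'
import numpy as np,cv2
from scipy.spatial.transform import Rotation as Ro
from cell import bot
def pts(name):
    s=bot.sense(); im,d=bot.camera(name); p=bot.camera_params(name)
    v,u=np.mgrid[:384,:512]; C=np.stack([(u-p['cx'])/p['fx']*d,(v-p['cy'])/p['fy']*d,d],-1)
    if name=='wrist':
        T=p['T_tool_cam']; C=C@T[:3,:3].T+T[:3,3]
        W=C@Ro.from_rotvec(s['eef_rot']).as_matrix().T+s['tool_pos']
    else: W=(C-p['t'])@p['R']
    W[d==0]=np.nan
    return im,d,W
def save(n,im): cv2.imwrite('pics/'+n,cv2.cvtColor(im,cv2.COLOR_RGB2BGR))
E
python3 - <<'E'
from h import *
s=bot.sense();print(s, bot.grasp_offset, bot.camera_params('wrist')['T_tool_cam'])
ims=[]
for n in('scene','top'):
    im,d,W=pts(n);np.savez(n+'.npz',im=im,W=W);ims.append(im)
save('a.png',cv2.resize(np.vstack(ims),(450,600)) if 0 else np.hstack([cv2.resize(i,(400,300)) for i in ims]))
save('top.png',cv2.resize(ims[1],(800,600)))
E
```

```text
{'time': 0.0, 'joints': array([-1.4042407 ,  0.33394503,  0.03986597,  1.46628859, -0.01339511,
        1.34329846, -0.05849471]), 'joint_vel': array([-0.0003585 ,  0.00078061, -0.0025886 ,  0.00119637, -0.00126862,
        0.0005716 , -0.00083477]), 'joint_efforts': array([ 2.73553587e-05, -6.58572149e+01,  1.36542354e+00, -4.05549288e+01,
        1.68859743e-02,  1.29340825e-02, -6.72453965e-06]), 'tool_pos': array([0.17061826, 0.62672582, 0.23039062]), 'eef_rot': array([-4.16212165e-01, -3.11379233e+00,  2.62352922e-03]), 'ft_force': array([ 0.29189942,  0.48357077, -0.75928994]), 'torque': array([ 0.04762582,  0.02251889, -0.02740094]), 'opening': 1.0015571153673961} 0.0187 [[-5.05981959e-04 -9.62354497e-01 -2.71796921e-01  6.97723925e-02]
 [ 9.99999871e-01 -4.76140700e-04 -1.75740586e-04  5.38777935e-04]
 [ 3.97111674e-05 -2.71796975e-01  9.62354614e-01 -1.43007665e-01]
 [ 0.00000000e+00  0.00000000e+00  0.00000000e+00  1.00000000e+00]]
```

View pics/a.png

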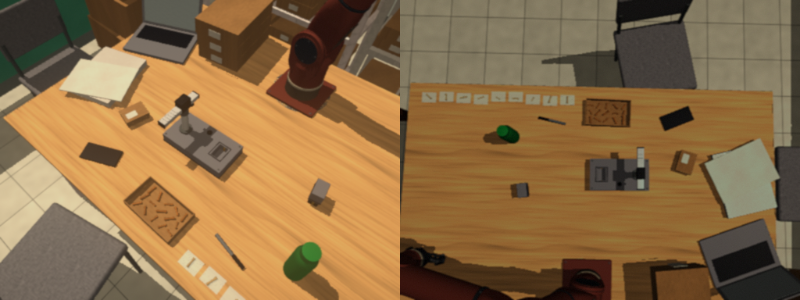

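View pics/top.png

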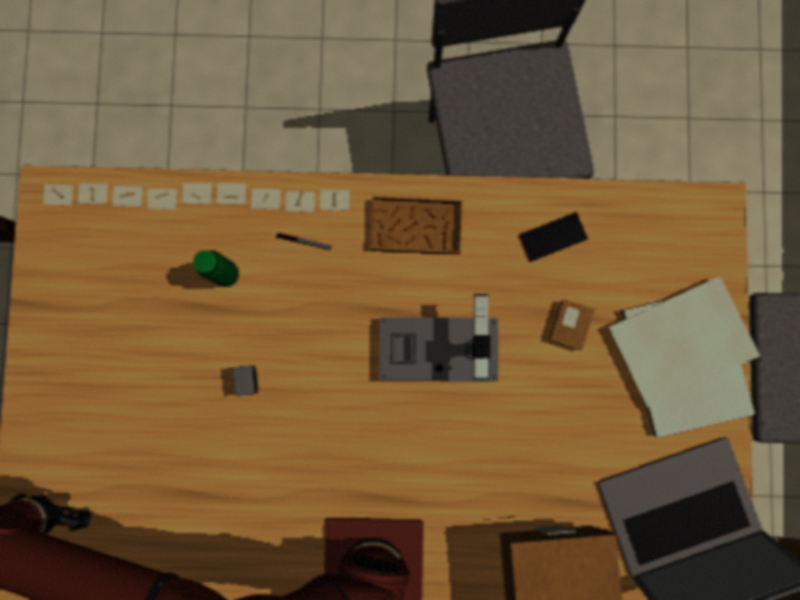

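The top view (up = +x, left = +y) shows the battery at (240,380), the socket at (402,350) and the hub at (481,347). The flask is at (215,267) and the pen at (303,241), both clear of the path. Next I'll measure from depth.

Run:
```python
from h import *
def rect(W,m,lab):
    P=W[m][:,:2].astype(np.float32); 
    if len(P)<5: print(lab,'none');return
    r=cv2.minAreaRect(P);z=W[m][:,2]
    print(lab,len(P),'c',np.round(r[0],4),'size',np.round(r[1],4),'ang',round(r[2],1),'z',np.round(np.nanmedian(z),4),'mean',P.mean(0).round(4))
for n in('top','scene'):
    f=np.load(n+'.npz');W=f['W'];x,y,z=W[...,0],W[...,1],W[...,2]
    if n=='top':print('W at batt',W[243,157],'base',W[235,295],'hub',W[222,308])
    rg=(x>.25)&(x<.75)
    def box(cx,cy,r): return (abs(x-cx)<r)&(abs(y-cy)<r)
    tb=W[243,157] if n=='top' else tb; st=W[222,280] if n=='top' else st
    rect(W,box(tb[0],tb[1],.09)&(z>.07)&(z<.1),n+' batt')
    rect(W,box(st[0],st[1],.22)&(z>.037)&(z<.055),n+' base')
    rect(W,box(st[0],st[1],.25)&(z>.205)&(z<.23),n+' hub')
    rect(W,box(st[0],st[1],.25)&(z>.172)&(z<.2),n+' bar')
```

```text
W at batt [0.43212172 0.30382044 0.07419088] base [ 0.47260045 -0.19607533  0.04553845] hub [ 0.51432805 -0.22611209  0.21680248]
top batt 234 c [0.4317 0.3089] size [0.0656 0.0454] ang 7.8 z 0.0825 mean [0.4317 0.3079]
top base 2381 c [ 0.5161 -0.1424] size [0.1481 0.2788] ang 1.3 z 0.0452 mean [ 0.5151 -0.1311]
top hub 162 c [ 0.5179 -0.2265] size [0.0476 0.0348] ang 0.8 z 0.2154 mean [ 0.5177 -0.2261]
top bar 366 c [ 0.5398 -0.2234] size [0.1844 0.0322] ang 0.6 z 0.1915 mean [ 0.5457 -0.2243]
scene batt 428 c [0.4333 0.3082] size [0.0683 0.0442] ang 8.4 z 0.0817 mean [0.4367 0.3084]
scene base 3526 c [ 0.5164 -0.1421] size [0.1541 0.2827] ang 0.7 z 0.0452 mean [ 0.5218 -0.1323]
scene hub 219 c [ 0.5189 -0.2254] size [0.0512 0.0381] ang 5.1 z 0.2147 mean [ 0.521  -0.2235]
scene bar 637 c [ 0.5401 -0.2256] size [0.1872 0.0366] ang 1.0 z 0.1904 mean [ 0.5546 -0.2207]
```

```bash
cat >> h.py <<'E'
def go(x,y,z,yaw):  # yaw: direction of jaw axis minus 90deg (deg) = object x axis
    s=bot.sense(); R0=Ro.from_rotvec(s['eef_rot']); a=np.radians(yaw); c,q=np.cos(a),np.sin(a)
    M=np.array([[-c,-q,0],[-q,c,0],[0,0,-1]]); M=M.copy()
    Rt=Ro.from_matrix(M)
    print('t',round(s['time'],2),'at',s['tool_pos'].round(4),'open',round(s['opening'],3),'F',s['ft_force'].round(1))
    print('shift mm',np.round(R0.inv().apply(np.array([x,y,z])-s['tool_pos'])*1000,1),'turn',(R0.inv()*Rt).as_rotvec().round(4))
E
python3 -c "
from h import *
go(.432,.3085,.22,8)"
```

```text
t 0.1 at [0.1707 0.6268 0.2305] open 1.003 F [ 1.2 -0.4 -0.1]
shift mm [-335.8 -238.4   10.9] turn [-1.400e-03 -2.000e-04 -4.055e-01]
```

Request:
step_arm --increments "100 -336 -238 11 0 0 -0.405; 100 -336 -238 11 0 0 -0.405; 100 -336 -238 11 0 0 -0.405; 100 -336 -238 11 0 0 -0.405; 100 -336 -238 11 0 0 -0.405" --grip_force 40

```text
time: 0.52
tool_pos: [0.3037, 0.4647, 0.2254]
eef_rot: [0.223, -3.133, 0.001]
ft_force: [1.7, 0.2, 1.4]
opening: 1.005
```

```bash
python3 -c "
from h import *
go(.432,.3085,.22,8)"
```

```text
t 0.52 at [0.3037 0.4647 0.2254] open 1.005 F [1.7 0.2 1.4]
shift mm [-104.9 -172.8    5.4] turn [-0.0004 -0.0003  0.0024]
```

Request:
step_arm --increments "100 -100 -165 5 0 0 0; 100 -100 -165 5 0 0 0; 100 -100 -165 5 0 0 0; 100 -100 -165 5 0 0 0; 100 -100 -165 5 0 0 0"

```text
time: 0.93
tool_pos: [0.4273, 0.3128, 0.2206]
eef_rot: [-0.212, 3.134, -0.002]
ft_force: [0.7, 0.8, 0.0]
opening: 0.998
```

Request:
step_arm --increments "100 0 0 0 0 0 0; 100 0 0 0 0 0 0; 100 0 0 0 0 0 0"

```text
time: 1.18
tool_pos: [0.4242, 0.3176, 0.2205]
eef_rot: [0.219, -3.133, -0.0]
ft_force: [0.1, 0.1, -0.2]
opening: 1.001
```

```bash
cat > w.py <<'E'
from h import *
import sys
zlo,zhi=float(sys.argv[1]),float(sys.argv[2]); cx,cy,r=map(float,sys.argv[3:6])
im,d,W=pts('wrist'); save(sys.argv[6],im)
m=(W[...,2]>zlo)&(W[...,2]<zhi)&(abs(W[...,0]-cx)<r)&(abs(W[...,1]-cy)<r)
n,l,st,_=cv2.connectedComponentsWithStats(m.astype(np.uint8))
k=1+np.argmax(st[1:,4]); m=l==k; P=W[m]
print(len(P),st[k],cv2.minAreaRect(P[:,:2].astype(np.float32)),'z',np.median(P[:,2]))
np.savez('w.npz',im=im,W=W)
E
python3 w.py .07 .1 .432 .308 .08 w1.png; python3 -c "
from h import *
go(.432,.3085,.22,8)"
```

```text
3310 [ 222  147   49   70 3310] ((0.4312397539615631, 0.30918389558792114), (0.06552555412054062, 0.044048503041267395), 8.575177192687988) z 0.0821201054220904
t 1.23 at [0.4239 0.3182 0.2205] open 0.999 F [-0.6  0.8 -0.1]
shift mm [ -6.7 -10.7   0.5] turn [ 0.0001 -0.0006  0.0013]
```

View pics/w1.png

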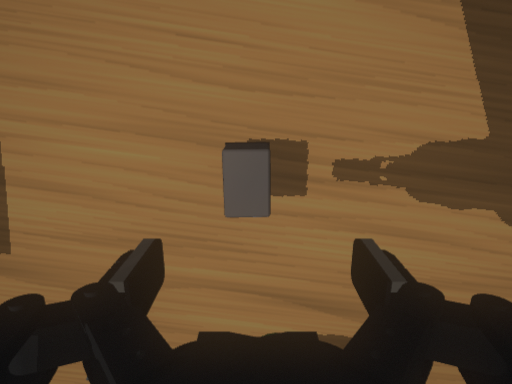

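The wrist view shows the battery at (246,180), between the fingers. It measures (0.4312, 0.3092), yaw 8.6°.

```bash
python3 -c "
from h import *
go(.4312,.3092,.14,8.6)"
```

```text
t 1.23 at [0.4239 0.3182 0.2205] open 0.999 F [-0.6  0.8 -0.1]
shift mm [-6.1 -9.9 80.5] turn [ 0.0001 -0.0006 -0.0092]
```

Request:
step_arm --increments "100 -6 -10 30 0 0 -0.009; 100 -6 -10 60 0 0 -0.009; 100 -6 -10 80 0 0 -0.009; 100 -6 -10 80 0 0 -0.009; 100 -6 -10 80 0 0 -0.009"

```text
time: 1.65
tool_pos: [0.4309, 0.3087, 0.1403]
eef_rot: [0.236, -3.131, 0.002]
ft_force: [0.7, 0.4, 0.6]
opening: 1.002
```

```bash
python3 -c "
from h import *
go(.4312,.3092,.042,8.6)"
```

```text
t 1.65 at [0.4309 0.3087 0.1403] open 1.002 F [0.7 0.4 0.6]
shift mm [-0.5  0.5 98.3] turn [-0.0011 -0.0019  0.0001]
```

Request:
step_arm --increments "100 0 0 35 0 0 0; 100 0 0 65 0 0 0; 100 0 0 85 0 0 0; 100 0 0 98 0 0 0; 100 0 0 98 0 0 0"

```text
time: 2.07
tool_pos: [0.4312, 0.3085, 0.0418]
eef_rot: [0.235, -3.131, 0.002]
ft_force: [0.2, -0.6, -0.1]
opening: 1.001
```

Request:
step_arm --increments "40 0 0 0 0 0 0; 40 0 0 0 0 0 0; 40 0 0 0 0 0 0; 40 0 0 0 0 0 0; 40 0 0 0 0 0 0"

```text
time: 2.48
tool_pos: [0.433, 0.3089, 0.0445]
eef_rot: [-0.232, 3.131, 0.003]
ft_force: [-1.0, -0.5, 7.7]
opening: 0.512
```

Request:
step_arm --increments "20 0 0 0 0 0 0; 20 0 0 0 0 0 0; 20 0 0 0 0 0 0; 20 0 0 0 0 0 0; 20 0 0 0 0 0 0"

```text
time: 2.9
tool_pos: [0.433, 0.3089, 0.0445]
eef_rot: [-0.232, 3.131, 0.003]
ft_force: [-1.6, -0.8, 7.2]
opening: 0.512
```

Request:
step_arm --increments "20 0 0 -30 0 0 0; 20 0 0 -60 0 0 0; 20 0 0 -95 0 0 0; 20 0 0 -130 0 0 0; 20 0 0 -130 0 0 0"

```text
time: 3.32
tool_pos: [0.4349, 0.3101, 0.1803]
eef_rot: [-0.231, 3.125, 0.011]
ft_force: [1.4, 2.0, -4.1]
opening: 0.514
```

```bash
python3 -c "
from h import *
go(.5145,-.057,.17,1)"
```

```text
t 3.32 at [0.4349 0.3101 0.1803] open 0.514 F [ 1.4  2.  -4.1]
shift mm [ -24.6 -374.9    8.2] turn [0.0067 0.0081 0.1303]
```

Request:
step_arm --increments "20 0 -200 0 0 0 0.13; 20 0 -200 0 0 0 0.13; 20 0 -200 0 0 0 0.13; 20 0 -200 0 0 0 0.13; 20 0 -200 0 0 0 0.13"

```text
time: 3.73
tool_pos: [0.4613, 0.1068, 0.1727]
eef_rot: [0.026, -3.141, 0.0]
ft_force: [1.0, -0.7, -4.6]
opening: 0.51
```

```bash
python3 -c "
from h import *
go(.44,-.057,.18,1)"
```

```text
t 3.73 at [0.4613 0.1068 0.1727] open 0.51 F [ 1.  -0.7 -4.6]
shift mm [  24.  -163.4   -7.3] turn [-0.0001 -0.0002 -0.0011]
```

Request:
step_arm --increments "20 24 -163 -7 0 0 0; 20 24 -163 -7 0 0 0; 20 24 -163 -7 0 0 0; 20 24 -163 -7 0 0 0; 20 24 -163 -7 0 0 0"

```text
time: 4.15
tool_pos: [0.439, -0.0613, 0.1801]
eef_rot: [-0.014, 3.141, -0.002]
ft_force: [-1.0, -1.0, -3.5]
opening: 0.512
```

Request:
step_arm --increments "20 0 0 0 0 0 0; 20 0 0 0 0 0 0; 20 0 0 0 0 0 0"

```text
time: 4.4
tool_pos: [0.4406, -0.0521, 0.1796]
eef_rot: [0.031, -3.141, -0.0]
ft_force: [0.4, 0.1, -4.6]
opening: 0.509
```

```bash
python3 w.py .03 .06 .516 -.142 .25 w2.png
python3 - <<'E'
from h import *
f=np.load('w.npz');W=f['W'];x,y,z=np.moveaxis(W,-1,0)
m=(abs(x-.5145)<.05)&(abs(y+.057)<.04)&(z<.0375)
n,l,st,_=cv2.connectedComponentsWithStats(m.astype(np.uint8))
for k in range(1,n):
    if st[k,4]>60:P=W[l==k];print(st[k],cv2.minAreaRect(P[:,:2].astype(np.float32)),np.percentile(P[:,2],[5,50,95]))
go(.5145,-.057,.17,1)
E
```

```text
17957 [    2   172   209   146 17957] ((0.5159174203872681, -0.18780097365379333), (0.15051093697547913, 0.18815509974956512), 0.8918397426605225) z 0.045310377859621
t 4.45 at [ 0.4406 -0.052   0.1796] open 0.511 F [ 1. -0. -5.]
shift mm [-73.8  -6.5   9.6] turn [-0.     -0.0004  0.0028]
```

View pics/w2.png

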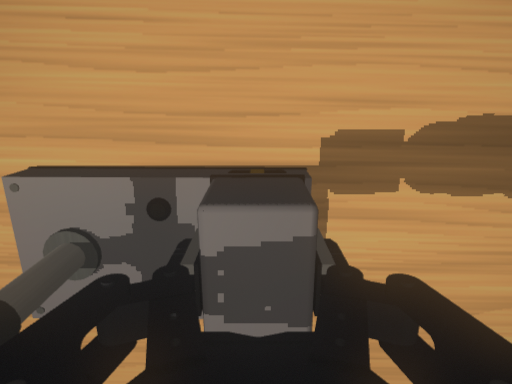

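The view shows the battery in hand hiding the socket. I'll sidestep to +y to see it.

Request:
step_arm --increments "20 0 120 0 0 0 0; 20 0 120 0 0 0 0; 20 0 120 0 0 0 0; 20 0 120 0 0 0 0; 20 0 120 0 0 0 0"

```text
time: 4.87
tool_pos: [0.438, 0.0699, 0.1794]
eef_rot: [0.039, -3.141, 0.001]
ft_force: [0.0, -1.1, -4.5]
opening: 0.509
```

Request:
step_arm --increments "20 0 0 0 0 0 0; 20 0 0 0 0 0 0; 20 0 0 0 0 0 0"

```text
time: 5.12
tool_pos: [0.4384, 0.066, 0.1797]
eef_rot: [0.026, -3.141, 0.0]
ft_force: [-0.7, -0.2, -4.6]
opening: 0.509
```

```bash
python3 w.py .03 .06 .516 -.142 .25 w3.png
python3 - <<'E'
from h import *
f=np.load('w.npz');W=f['W'];x,y,z=np.moveaxis(W,-1,0)
m=(abs(x-.5145)<.05)&(abs(y+.057)<.04)&(z<.0375)
n,l,st,_=cv2.connectedComponentsWithStats(m.astype(np.uint8))
for k in range(1,n):
    if st[k,4]>60:P=W[l==k];print(st[k],cv2.minAreaRect(P[:,:2].astype(np.float32)),np.percentile(P[:,2],[5,50,95]))
go(.5145,-.057,.17,1)
E
```

```text
19848 [    0   173   189   146 19848] ((0.5149356722831726, -0.09887653589248657), (0.1514570266008377, 0.1957298368215561), 0.7542428374290466) z 0.045151808846807806
[ 109  224   43   52 1851] ((0.5164633393287659, -0.058281563222408295), (0.05604495480656624, 0.03599974885582924), 1.0758850574493408) [0.01320004 0.01496699 0.03538551]
t 5.17 at [0.4385 0.066  0.1798] open 0.51 F [ 0.3 -0.5 -5.6]
shift mm [ -73.9 -124.3    9.7] turn [ 0.     -0.0001 -0.0007]
```

View pics/w3.png

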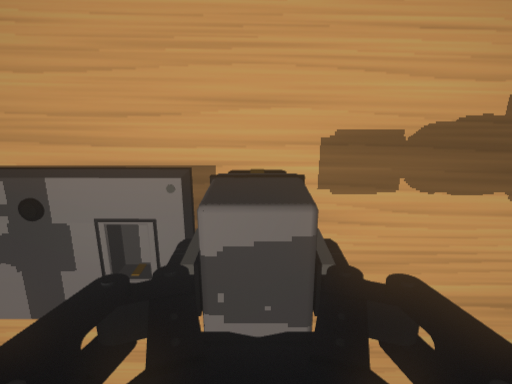

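Run:
```python
from h import *
f=np.load('w.npz');W=f['W'];im=f['im'];z=W[...,2]
top=(abs(z-.0452)<.003)
# hole edges in stand coords about guess
for r in (235,245,255,262):
    row=~top[r]&(np.arange(512)>80)&(np.arange(512)<175); c=np.where(row)[0]
    print(r,c.min(),c.max(),W[r,c.min()-1,:2].round(4),W[r,c.max()+1,:2].round(4))
for c in (115,125,135,145):
    q=np.where(~top[200:290,c])[0]+200; print(c,q.min(),q.max(),W[q.min()-1,c].round(4),W[q.max()+1,c].round(4),z[270:290:3,c].round(3))
for r in (190,205,270): 
    c=np.where(top[r])[0]; c=c[c<200]; print('right',r,c.max(),W[r,c.max(),:2].round(4))
for c in (60,100,180):
    q=np.where(top[:,c])[0]; print('far/near',c,W[q.min(),c,:2].round(4),W[q.max(),c,:2].round(4))
s=im[205:300,85:200]; save('c.png',cv2.resize(s,None,fx=6,fy=6,interpolation=0))
# battery in hand: shoulder/body bottom & top relative
```

```text
235 109 147 [ 0.4971 -0.0755] [ 0.4964 -0.0371]
245 110 148 [ 0.5075 -0.0756] [ 0.5064 -0.0366]
255 111 174 [ 0.5177 -0.0754] [0.4311 0.0329]
262 113 174 [ 0.526  -0.0749] [0.4313 0.0342]
115 224 289 [ 0.483  -0.0656  0.047 ] [0.4264 0.0226 0.2374] [0.039 0.228 0.232 0.232 0.234 0.235 0.236]
125 224 289 [ 0.4841 -0.0576  0.044 ] [0.4277 0.0248 0.2354] [0.027 0.034 0.228 0.231 0.233 0.235 0.235]
135 224 289 [ 0.4836 -0.0479  0.0447] [0.4314 0.0256 0.2299] [0.029 0.035 0.04  0.044 0.046 0.227 0.228]
145 224 289 [ 0.4834 -0.0383  0.0449] [0.4318 0.0286 0.2291] [0.029 0.033 0.04  0.045 0.224 0.227 0.228]
right 190 182 [ 0.4505 -0.002 ]
right 205 183 [ 0.4652 -0.002 ]
right 270 154 [ 0.5326 -0.0332]
far/near 60 [ 0.44   -0.1116] [ 0.5716 -0.1312]
far/near 100 [ 0.4393 -0.0754] [ 0.5403 -0.0873]
far/near 180 [ 0.4385 -0.0034] [ 0.5012 -0.0062]
```

View pics/c.png

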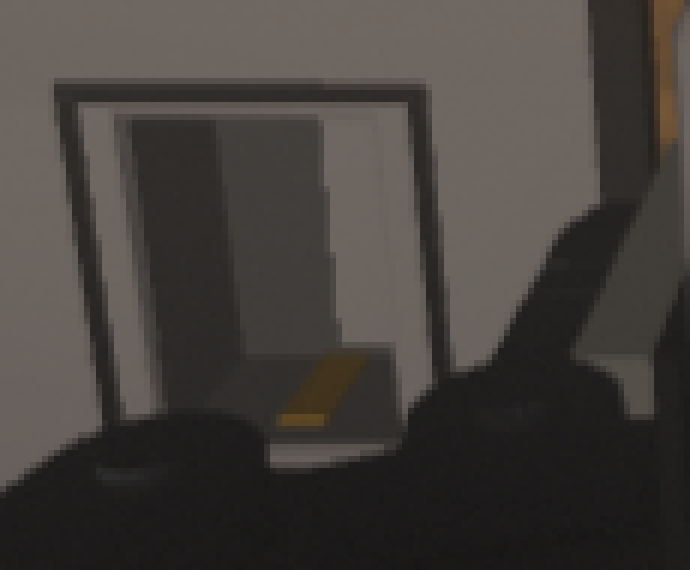

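Run:
```python
from h import *
f=np.load('w.npz');W=f['W']
s=bot.sense();R=Ro.from_rotvec(s['eef_rot']);p=s['tool_pos']
T=R.inv().apply((W-p).reshape(-1,3)).reshape(W.shape)*1000
for r in range(172,340,8): print(r,T[r,215].round(1),T[r,258].round(1),T[r,300].round(1))
# top-face rectangle, in tool coords
m=(abs(T[...,0])<45)&(abs(T[...,1])<21.5)&(T[...,2]<-30)&(T[...,2]>-50);q=T[m]
print(m.sum(),np.percentile(q,[1,50,99],axis=0).round(1))
if m.sum()>50: print(cv2.minAreaRect(q[:,:2].astype(np.float32)))
```

```text
172 [ -4.1 -43.5 179.3] [29.7  1.1 31.6] [ -4.4  45.4 180.5]
180 [ 33.8 -18.6  -2.8] [34.2  1.  -4.3] [34.1 20.  -4.1]
188 [ 33.7 -17.  -15.9] [ 34.2   1.  -17.7] [ 33.7  18.5 -15.8]
196 [ 33.9 -15.4 -27.7] [ 33.9   1.  -27.8] [ 33.7  17.1 -27.2]
204 [ 33.6 -14.3 -36.3] [ 33.1   0.9 -35. ] [ 33.4  15.9 -35.9]
212 [ 31.6 -14.  -39.1] [ 30.9   0.9 -37.4] [ 30.7  15.9 -36.9]
220 [ 27.6 -14.5 -36.7] [ 28.3   0.9 -38.4] [ 27.9  15.9 -37.4]
228 [ 24.9 -14.5 -37.6] [ 25.1   0.9 -38. ] [ 24.6  16.1 -36.9]
236 [ 22.6 -14.3 -39.4] [ 21.6   0.9 -37.3] [ 21.9  16.1 -37.9]
244 [ 18.9 -14.6 -38.1] [ 18.7   0.9 -37.7] [ 18.4  16.3 -37.2]
252 [ 15.5 -14.8 -37.8] [ 15.1   0.9 -37. ] [ 15.7  16.3 -38.2]
260 [ 12.  -15.  -37.4] [ 12.1   0.9 -37.5] [ 12.   16.5 -37.3]
268 [  9.2 -15.  -38.2] [  8.8   0.9 -37.5] [  8.9  16.6 -37.7]
276 [  5.7 -15.1 -38. ] [  5.3   1.  -37.2] [  5.4  16.7 -37.5]
284 [  1.6 -15.4 -36.8] [  2.7   0.9 -38.6] [  2.1  16.8 -37.6]
292 [ -1.7 -15.5 -37.2] [ -0.6   0.9 -38.8] [ -1.1  16.9 -38. ]
300 [ -4.4 -15.5 -38.4] [ -5.1   1.  -37.4] [ -5.3  17.2 -37. ]
308 [ -7.5 -15.5 -39. ] [ -8.7   1.  -37.3] [ -9.5  17.4 -36.3]
316 [-11.6 -15.7 -38.2] [-11.7   1.  -38.2] [-11.8  17.3 -38.1]
324 [-15.5 -15.9 -38. ] [-15.3   1.  -38.2] [-16.3  17.6 -37. ]
332 [ 10.5 -10.4 -73.2] [-19.2   1.  -38. ] [ 10.2  12.  -72.8]
15282 [[-19.1 -21.  -39.2]
 [ 10.7   0.2 -37.7]
 [ 34.   21.  -31.8]]
((6.394460678100586, 0.002658843994140625), (42.98812484741211, 56.43550491333008), 89.99486541748047)
```

Run:
```python
from h import *
f=np.load('w.npz');W=f['W']
s=bot.sense();R=Ro.from_rotvec(s['eef_rot']);p=s['tool_pos']
T=R.inv().apply((W-p).reshape(-1,3)).reshape(W.shape)*1000
for r in (180,186,192,198,212,218,224,230,240,250):
    z0=T[r,258,2]; c=np.where((abs(T[r,:,2]-z0)<4)&(abs(T[r,:,0]-T[r,258,0])<4))[0]; c=c[(c>190)&(c<330)]
    print(r,c.min(),c.max(),T[r,c.min(),1].round(1),T[r,c.max(),1].round(1),T[r,c.max(),2].round(1))
print('rpy tilt of tool z',R.apply([0,0,1]))
go(.5132,-.056,.12,.9)
```

```text
180 213 302 -19.8 21.4 -1.0
186 209 305 -20.2 21.3 -11.0
192 206 309 -20.1 21.7 -19.7
198 203 312 -19.9 21.4 -29.0
212 197 317 -21.0 22.1 -36.0
218 198 317 -20.7 22.3 -35.9
224 198 317 -20.8 22.6 -34.8
230 198 316 -20.9 22.1 -36.1
240 199 316 -20.9 22.4 -35.6
250 199 315 -20.8 22.1 -36.4
rpy tilt of tool z [-6.47220958e-05  1.26033487e-05 -9.99999998e-01]
t 5.17 at [0.4385 0.066  0.1798] open 0.51 F [ 0.3 -0.5 -5.6]
shift mm [ -72.7 -123.3   59.7] turn [ 0.     -0.0001  0.001 ]
```

The crop shows the socket opening clearly. Taking the wrist measurements of the socket and the held battery together, the TCP target is (0.514, -0.0568).

Request:
step_arm --increments "20 -24 -40 10 0 0 0.001; 20 -48 -80 20 0 0 0.001; 20 -65 -110 40 0 0 0.001; 20 -73 -124 60 0 0 0.001; 20 -73.5 -124 60 0 0 0.001"

```text
time: 5.58
tool_pos: [0.5136, -0.0621, 0.1161]
eef_rot: [0.016, -3.138, 0.007]
ft_force: [-2.5, 0.5, -4.0]
opening: 0.512
```

Request:
step_arm --increments "20 0 0 0 0 0 0; 20 0 0 0 0 0 0; 20 0 0 0 0 0 0; 20 0 0 0 0 0 0; 20 0 0 0 0 0 0"

```text
time: 6.0
tool_pos: [0.5145, -0.0549, 0.1206]
eef_rot: [-0.029, 3.14, 0.001]
ft_force: [0.2, -0.1, -4.6]
opening: 0.511
```

```bash
python3 -c "
from h import *
go(.514,-.0568,.093,.9)"
```

```text
t 6.0 at [ 0.5145 -0.0549  0.1206] open 0.511 F [ 0.2 -0.1 -4.6]
shift mm [ 0.5 -1.9 27.6] turn [0.0009 0.0015 0.003 ]
```

Request:
step_arm --increments "20 0.5 -2 8 0 0 0.003; 20 0.5 -2 16 0 0 0.003; 20 0.5 -2 23 0 0 0.003; 20 0.5 -2 27 0 0 0.003; 20 0.5 -2 27 0 0 0.003"

```text
time: 6.42
tool_pos: [0.5127, -0.0578, 0.0913]
eef_rot: [0.022, -3.139, 0.001]
ft_force: [0.2, -0.0, -5.0]
opening: 0.507
```

Request:
step_arm --increments "20 0 0 0 0 0 0; 20 0 0 0 0 0 0"

```text
time: 6.58
tool_pos: [0.5139, -0.0579, 0.0929]
eef_rot: [-0.022, 3.141, -0.0]
ft_force: [0.6, 0.4, -4.3]
opening: 0.511
```

```bash
python3 -c "
from h import *
go(.514,-.0568,.075,.9)"
```

```text
t 6.58 at [ 0.5139 -0.0579  0.0929] open 0.511 F [ 0.6  0.4 -4.3]
shift mm [-0.1  1.1 17.9] turn [-0.0002  0.0001 -0.0016]
```

Request:
step_arm --increments "20 0 1 2 0 0 0; 20 0 1 5 0 0 0; 20 0 1 8 0 0 0; 20 0 1 11 0 0 0; 20 0 1 11 0 0 0"

```text
time: 7.0
tool_pos: [0.5143, -0.0568, 0.0815]
eef_rot: [-0.023, 3.14, -0.0]
ft_force: [4.2, 0.5, -6.1]
opening: 0.508
```

```bash
python3 -c "
from h import *
go(.514,-.0568,.06,.9)"
```

```text
t 7.0 at [ 0.5143 -0.0568  0.0815] open 0.508 F [ 4.2  0.5 -6.1]
shift mm [ 0.3 -0.  21.5] turn [-0.0002  0.0011 -0.0013]
```

Request:
step_arm --increments "20 -0.7 0 3 0 0 0; 20 -0.7 0 7 0 0 0; 20 -0.7 0 11 0 0 0; 20 -0.7 0 15 0 0 0; 20 -0.7 0 15 0 0 0"

```text
time: 7.42
tool_pos: [0.5143, -0.0568, 0.0659]
eef_rot: [0.022, -3.141, 0.0]
ft_force: [3.1, -0.6, -6.7]
opening: 0.512
```

Request:
step_arm --increments "20 -0.5 0 3 0 0 0; 20 -0.5 0 6 0 0 0; 20 -0.5 0 8 0 0 0; 20 -0.5 0 9 0 0 0; 20 -0.5 0 9 0 0 0"

```text
time: 7.83
tool_pos: [0.5145, -0.0569, 0.0595]
eef_rot: [0.022, -3.14, -0.003]
ft_force: [-13.4, 1.2, 26.3]
opening: 0.513
```

Request:
step_arm --increments "20 0 0 -1 0 0 0; 75 0 0 -1 0 0 0; 75 0 0 -1 0 0 0; 75 0 0 -1 0 0 0; 75 0 0 -1 0 0 0"

```text
time: 8.25
tool_pos: [0.5149, -0.0568, 0.0587]
eef_rot: [0.022, -3.141, 0.0]
ft_force: [-0.1, -0.8, 0.2]
opening: 0.75
```

Request:
step_arm --increments "75 0 0 -10 0 0 0; 75 0 0 -35 0 0 0; 75 0 0 -70 0 0 0; 75 0 0 -110 0 0 0; 75 0 0 -150 0 0 0"

```text
time: 8.67
tool_pos: [0.5142, -0.0573, 0.2109]
eef_rot: [0.021, -3.141, 0.001]
ft_force: [0.9, -0.5, 0.8]
opening: 0.749
```

Request:
step_arm --increments "75 60 0 -70 0 0 0; 75 60 0 -70 0 0 0; 75 60 0 -70 0 0 0; 75 60 0 -70 0 0 0; 75 60 0 -70 0 0 0"

```text
time: 9.08
tool_pos: [0.4551, -0.0576, 0.2791]
eef_rot: [-0.023, 3.14, 0.002]
ft_force: [0.4, -0.9, -0.9]
opening: 0.749
```

Run:
```python
from h import *
im,d,W=pts('wrist');save('w4.png',im);np.savez('w.npz',im=im,W=W)
x,y,z=np.moveaxis(W,-1,0)
for a,b,cx,cy,r,n in((.085,.11,.514,-.057,.06,'batt'),(.04,.05,.514,-.142,.2,'base'),(.205,.225,.518,-.226,.06,'hub')):
    m=(z>a)&(z<b)&(abs(x-cx)<r)&(abs(y-cy)<r);P=W[m]
    if m.sum()>10: print(n,m.sum(),cv2.minAreaRect(P[:,:2].astype(np.float32)),np.percentile(P[:,2],[10,50,90]).round(4))
go(.516,-.2265,.31,1)
```

```text
batt 2301 ((0.5124583840370178, -0.05600724369287491), (0.06577769666910172, 0.04383630305528641), 1.0338717699050903) [0.0957 0.0971 0.0981]
base 19639 ((0.5154339671134949, -0.14201831817626953), (0.15061363577842712, 0.2817082703113556), 0.773446798324585) [0.0442 0.0452 0.0463]
hub 3089 ((0.5160204172134399, -0.22570985555648804), (0.04964129254221916, 0.03686540201306343), 0.8368024230003357) [0.2097 0.215  0.2162]
t 9.13 at [ 0.455  -0.0575  0.2781] open 0.751 F [-0.6 -0.   0.4]
shift mm [ -58.6 -169.9  -31.9] turn [ 0.0001 -0.0005 -0.003 ]
```

View pics/w4.png

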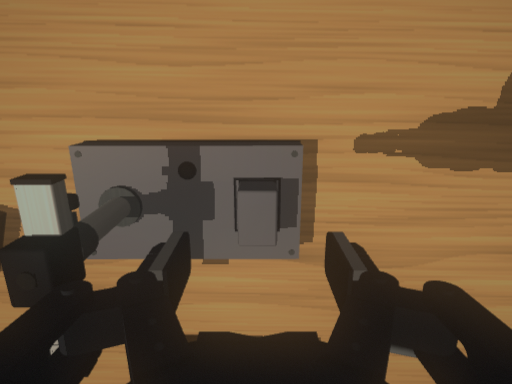

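The battery is home: its top is at z = 0.097, upright and centred. It sits at (257,212) in the view, and the hub is at (45,270). Now I'll look at the hub from closer.

Request:
step_arm --increments "100 0 -170 -40 0 0 -0.003; 100 0 -170 -40 0 0 -0.003; 100 0 -170 -40 0 0 -0.003; 100 0 -170 -40 0 0 -0.003; 100 0 -170 -40 0 0 -0.003"

```text
time: 9.55
tool_pos: [0.4563, -0.2348, 0.3191]
eef_rot: [0.015, -3.141, 0.006]
ft_force: [-0.7, 0.6, -0.6]
opening: 0.998
```

Request:
step_arm --increments "100 0 0 0 0 0 0; 100 0 0 0 0 0 0; 100 0 0 0 0 0 0; 100 0 0 0 0 0 0"

```text
time: 9.88
tool_pos: [0.4576, -0.2261, 0.3178]
eef_rot: [0.031, -3.14, -0.0]
ft_force: [-0.4, 0.7, -0.5]
opening: 1.004
```

```bash
cat > hub.py <<'E'
from h import *
import sys
zt=float(sys.argv[1])
im,d,W=pts('wrist');save(sys.argv[2],im)
x,y,z=np.moveaxis(W,-1,0)
for a,b,n in((zt-.006,zt+.006,'hub'),(zt-.032,zt-.019,'bar')):
    m=(z>a)&(z<b)&(abs(x-.53)<.13)&(abs(y+.226)<.06)
    k,l,st,_=cv2.connectedComponentsWithStats(m.astype(np.uint8)); m=l==1+np.argmax(st[1:,4]);P=W[m]
    print(n,m.sum(),cv2.minAreaRect(P[:,:2].astype(np.float32)),np.percentile(P[:,2],[10,50,90]).round(4))
E
python3 hub.py .215 w5.png; python3 -c "
from h import *
go(.516,-.2257,.25,.8)"
```

```text
hub 2233 ((0.5164589285850525, -0.22635170817375183), (0.05009402707219124, 0.03604922443628311), 0.6101229190826416) [0.2139 0.2152 0.2163]
bar 1821 ((0.47021183371543884, -0.22679570317268372), (0.04916956275701523, 0.035880476236343384), 0.5497666597366333) [0.1903 0.1914 0.1925]
t 9.93 at [ 0.4576 -0.2263  0.3181] open 0.999 F [ 0.1 -0.8 -0.2]
shift mm [-58.5  -0.6  68. ] turn [ 0.0001 -0.0013  0.0055]
```

Request:
step_arm --increments "100 -30 -0.7 10 0 0 0.006; 100 -50 -0.7 30 0 0 0.006; 100 -58 -0.7 50 0 0 0.006; 100 -59 -0.7 68 0 0 0.006; 100 -59 -0.7 68 0 0 0.006"

```text
time: 10.35
tool_pos: [0.5154, -0.2253, 0.2469]
eef_rot: [0.021, -3.136, -0.001]
ft_force: [-1.0, -0.6, -0.4]
opening: 0.999
```

Request:
step_arm --increments "100 0 0 0 0 0 0; 100 0 0 0 0 0 0; 100 0 0 0 0 0 0"

```text
time: 10.6
tool_pos: [0.5167, -0.2275, 0.2522]
eef_rot: [-0.018, 3.139, 0.0]
ft_force: [0.4, 0.8, 0.2]
opening: 1.003
```

```bash
python3 -c "
from h import *
go(.5165,-.227,.178,.65)"
```

```text
t 10.6 at [ 0.5167 -0.2275  0.2522] open 1.003 F [0.4 0.8 0.2]
shift mm [ 0.3  0.5 74.2] turn [ 0.      0.0021 -0.0001]
```

Request:
step_arm --increments "100 0 0.5 15 0 0.002 0; 100 0 0.5 35 0 0.002 0; 100 0 0.5 55 0 0.002 0; 100 0 0.5 69 0 0.002 0; 100 0 0.5 73 0 0.002 0"

```text
time: 11.02
tool_pos: [0.5157, -0.2264, 0.1768]
eef_rot: [0.018, -3.138, -0.001]
ft_force: [-0.0, 0.7, 0.6]
opening: 1.001
```

Request:
step_arm --increments "100 0 0 0 0 0 0; 100 0 0 0 0 0 0; 100 0 0 0 0 0 0; 100 0 0 0 0 0 0"

```text
time: 11.35
tool_pos: [0.517, -0.2271, 0.179]
eef_rot: [0.018, -3.141, 0.0]
ft_force: [-0.0, 0.0, 0.9]
opening: 1.006
```

```bash
python3 -c "
from h import *
go(.5165,-.227,.178,.65)"
```

```text
t 11.35 at [ 0.517  -0.2271  0.179 ] open 1.006 F [-0.   0.   0.9]
shift mm [0.5 0.1 1. ] turn [-0.0003 -0.0001 -0.0001]
```

Closing gently, with the force low at first.

Request:
step_arm --increments "55 0 0 0 0 0 0; 48 0 0 0 0 0 0; 44 0 0 0 0 0 0; 42 0 0 0 0 0 0; 41 0 0 0 0 0 0" --grip_force 25

```text
time: 11.77
tool_pos: [0.5164, -0.2269, 0.1779]
eef_rot: [0.018, -3.14, 0.0]
ft_force: [-0.3, -0.9, 2.2]
opening: 0.415
```

Request:
step_arm --increments "30 0 0 0 0 0 0; 30 0 0 0 0 0 0; 30 0 0 0 0 0 0; 30 0 0 0 0 0 0; 30 0 0 0 0 0 0" --grip_force 30

```text
time: 12.18
tool_pos: [0.5164, -0.2269, 0.1779]
eef_rot: [0.018, -3.14, 0.0]
ft_force: [-1.1, -0.0, 4.0]
opening: 0.418
```

```bash
python3 -c "
from h import *
go(.5165,-.227,.178,.65)"
```

```text
t 12.18 at [ 0.5164 -0.2269  0.1779] open 0.418 F [-1.1 -0.   4. ]
shift mm [-0.1 -0.1 -0.1] turn [-0.     -0.0019 -0.0002]
```

Request:
step_arm --increments "30 0 0 0 0 0 0; 30 0 0 0 0 0 0; 30 0 0 -4 0 0 0; 30 0 0 -8 0 0 0; 30 0 0 -12 0 0 0" --grip_force 60

```text
time: 12.6
tool_pos: [0.5159, -0.2266, 0.1895]
eef_rot: [0.018, -3.138, -0.0]
ft_force: [0.1, -0.0, -5.0]
opening: 0.409
```

```bash
python3 -c "
from h import *
go(.5165,-.227,.237,.65)"
```

```text
t 12.6 at [ 0.5159 -0.2266  0.1895] open 0.409 F [ 0.1 -0.  -5. ]
shift mm [ -0.4  -0.4 -47.5] turn [ 0.0002 -0.0033 -0.0001]
```

Request:
step_arm --increments "30 0 0 -5 0 0 0; 30 0 0 -10 0 0 0; 30 0 0 -15 0 0 0; 30 0 0 -20 0 0 0; 30 0 0 -24 0 0 0"

```text
time: 13.02
tool_pos: [0.5165, -0.2269, 0.2145]
eef_rot: [0.018, -3.14, 0.0]
ft_force: [0.1, -0.9, -5.7]
opening: 0.414
```

Request:
step_arm --increments "30 0 0 -5 0 0 0; 30 0 0 -10 0 0 0; 30 0 0 -15 0 0 0; 30 0 0 -20 0 0 0; 30 0 0 -23 0 0 0"

```text
time: 13.43
tool_pos: [0.5166, -0.227, 0.2376]
eef_rot: [0.017, -3.14, 0.0]
ft_force: [0.0, 0.3, -4.9]
opening: 0.411
```

Request:
step_arm --increments "30 0 0 0 0 0 0; 30 0 0 0 0 0 0; 30 0 0 0 0 0 0; 30 0 0 0 0 0 0"

```text
time: 13.77
tool_pos: [0.5163, -0.2268, 0.2365]
eef_rot: [0.018, -3.139, -0.0]
ft_force: [0.6, -1.2, -4.1]
opening: 0.417
```

```bash
python3 hub.py .275 w6.png
python3 - <<'E'
from h import *
im,d,W=pts('scene')
x,y,z=np.moveaxis(W,-1,0)
m=(abs(x-.515)<.12)&(abs(y+.226)<.05)&(z>.16)&(z<.29)
v,u=np.where(m);print(u.min(),u.max(),v.min(),v.max())
c=im[max(v.min()-20,0):v.max()+40,u.min()-20:u.max()+30]; save('s2.png',cv2.resize(c,None,fx=6,fy=6,interpolation=0)[:600,:800])
print(c.shape)
go(.5165,-.227,.238,.65)
E
```

```text
hub 11292 ((0.5151063799858093, -0.22593945264816284), (0.04716133326292038, 0.06250132620334625), 1.2976423501968384) [0.2726 0.2738 0.2753]
bar 8367 ((0.470226526260376, -0.22563278675079346), (0.0357050858438015, 0.04898151755332947), 89.04376983642578) [0.2491 0.25   0.251 ]
199 254 101 150
(109, 105, 3)
t 13.87 at [ 0.5163 -0.2268  0.2365] open 0.415 F [ 0.1 -0.1 -5. ]
shift mm [-0.2 -0.2 -1.5] turn [ 0.     -0.0025 -0.0002]
```

View pics/s2.png

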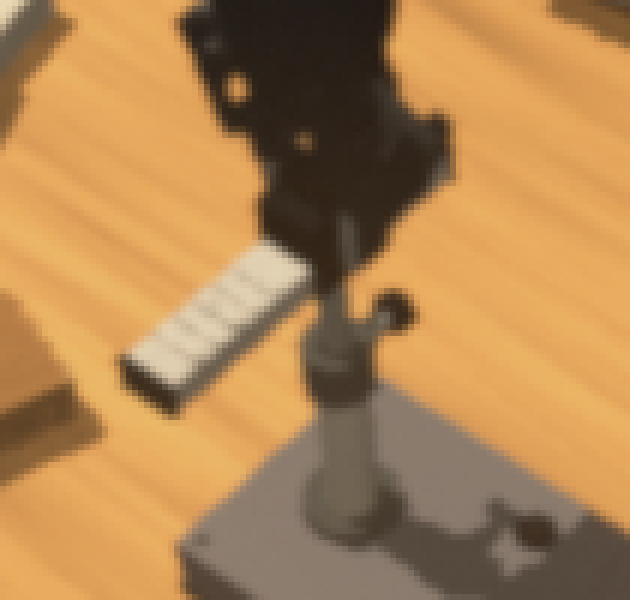

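The scene view shows the head raised and the rod out of the collar, both upright. Hub, bar and TCP all read a rise of 58.6 mm, so there was no slip. I'll lift the remaining 1.4 mm.

Request:
step_arm --increments "30 0 0 -0.7 0 0 0; 30 0 0 -1.5 0 0 0; 30 0 0 -1.5 0 0 0; 30 0 0 -1.5 0 0 0; 30 0 0 -1.5 0 0 0"

```text
time: 14.28
tool_pos: [0.5164, -0.2268, 0.2383]
eef_rot: [0.018, -3.14, 0.0]
ft_force: [0.0, -0.4, -4.8]
opening: 0.414
```

Request:
step_arm --increments "30 0 0 0 0 0 0; 30 0 0 0 0 0 0; 30 0 0 0 0 0 0; 30 0 0 0 0 0 0; 30 0 0 0 0 0 0"

```text
time: 14.7
tool_pos: [0.5165, -0.2268, 0.2383]
eef_rot: [0.018, -3.14, 0.0]
ft_force: [0.2, 0.2, -4.5]
opening: 0.415
```

```bash
python3 hub.py .275 w7.png
python3 - <<'E'
from h import *
im,d,W=pts('top');x,y,z=np.moveaxis(W,-1,0)
m=(abs(x-.514)<.05)&(abs(y+.057)<.04)&(z>.08)&(z<.115)
print('batt',m.sum(),cv2.minAreaRect(W[m][:,:2].astype(np.float32)),np.median(z[m]))
go(.5165,-.227,.238,.65); print(bot.sense()['torque'])
E
```

```text
hub 11422 ((0.5153768658638, -0.22593680024147034), (0.04713258892297745, 0.06247395649552345), 1.095942497253418) [0.2741 0.2755 0.277 ]
bar 8273 ((0.4705548584461212, -0.22616106271743774), (0.03575655817985535, 0.048860929906368256), 89.92565155029297) [0.2508 0.2517 0.2527]
batt 226 ((0.5136282444000244, -0.055211156606674194), (0.06148003041744232, 0.043328478932380676), 1.438783884048462) 0.09671414691599206
t 14.8 at [ 0.5164 -0.2268  0.2383] open 0.414 F [ 0.4  0.2 -4.5]
shift mm [-0.1 -0.2  0.3] turn [-0.     -0.0021 -0.0002]
[ 0.03222454  0.06249565 -0.00693004]
```

Rise is 60.3 mm, the head is steady and there is almost no side force. Handing in.

```bash
python3 -c "
from cell import bot
print(bot.finish_job())"
```

```text
the job is handed in; nothing more can be done
None
```

I plugged the battery pack into the base and let go of it. I then drew the light head straight up and was still holding it at the groove height when I handed the job in, at about 15 s of the 54 s allowed.

- **Battery:** its top measured 0.097 m above the table in both the wrist and top cameras, which is the fully home height. It was centred on the socket to within about 1 mm and square with the stand. The wrist force peaked at 26 N as it seated.
- **Light:** the head had risen 60.3–60.4 mm against the 60 mm wanted, measured at the hub, the LED bar and the gripper, with no slip. Side force at the wrist was under 1 N, and the gripper was tilted only about 0.002 rad.
- **Not seen directly:** the groove was too small to make out in the scene picture, so its height rests on the measured rise. The jaws and hub merged in the last wrist-camera outline, so only its height was used.
- **Other things on the table:** nothing was touched as far as the forces showed, but I did not measure the flask, pen or box again at the end.

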